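Sort bolts and springs into the parts tote and hold it up level

TASK

Sort the two dark bolts and the blue spring from the bench into the green parts tote: the bolts into the compartment that already holds a bolt, the spring into the one that already holds a spring. When all three lie in the tote and are released, take the tote by its wooden handle, lift it straight up about 15 cm above its mat, and finish while still holding it there, level and steady. Leave the other things on the bench alone.

Things in the scene. Friction and masses are not known exactly. Their poses are not given: they have to be found in the camera images.
- tote: open parts tote of green sheet steel, 178 (x) x 196 (y) mm, loose, 0.3 to 0.45 kg empty, standing on the black mat. Origin: centre of its underside; z up, x along the handle. Walls, floor and divider 4 mm thick; outer walls 35 mm high; divider 30 mm high, along x at y = 0
- tote_handle (a point): middle of the tote's handle, a straight wooden bar along the tote's x over its whole length, 16 mm wide (y), 18 mm high, its top 84 mm above the tote's underside; free space below it down to the divider; a 30 mm wide, 79 mm high upright carries it at each end
- tote_a (a point): centre of the floor of the tote's +y compartment, 170 (x) x 92 (y) mm inside, centred 49 mm from the divider's middle, 4 mm above the tote's underside
- tote_b (a point): the same for the -y compartment
- mat: thin black rubber mat, 210 x 225 x 3 mm, fixed to the bench, lying under the tote and centred with it at the start. Origin: centre of its underside
- bolt_in_tote: light grey hex bolt, 52 mm long (its y), 16 mm wide (x), 18 mm high, lying across the +x end of one compartment (either one). It marks the bolt compartment. Origin: centre of its underside
- spring_in_tote: dark coil spring, 42 mm long (its y), 22 mm wide and high, lying across the +x end of the other compartment. It marks the spring compartment. Origin: centre of its underside
- bolt_small: dark hex bolt lying on the bench, 58 mm long (its y), 19 mm wide (x), 22 mm high, about 0.07 kg. Its whole box-shaped outline is solid, so it can be gripped across x at its middle. Origin: centre of its underside
- bolt_large: dark hex bolt lying on the bench, 69 mm long (its y), 22 mm wide (x), 26 mm high, 0.08 to 0.15 kg; gripped like the small one. Origin: centre of its underside
- spring_blue: blue stiff coil spring lying on the bench, 49 mm long (its y), 26 mm wide (x) and high, about 0.03 kg, rigid, box-shaped outline. Origin: centre of its underside
- oil_can: copper-coloured oil can with a bent spout, 177 mm high; leave alone. Origin: centre of its underside
- release_bearing: clutch release bearing with two lugs, 66 x 102 x 42 mm; leave alone. Origin: centre of its underside
- bearing: ball bearing lying flat, 72 mm across, 18 mm high; leave alone. Origin: centre of its underside
- spanner: open-ended spanner, 156 mm long (its y), 26 mm wide, 8 mm thick; leave alone. Origin: centre of its underside
- chisel: cold chisel, 170 mm long (its y), 17 mm thick; leave alone. Origin: centre of its underside
- marker: white marker pen with a red cap, 127 mm long (its y), 17 mm thick; leave alone. Origin: centre of its underside

How it is judged (in metres and radians):
On the way, in this order (a step that is already met when the one before it is completed fails the run):
1. both bolts and the spring lie in their compartments, released, while the tote still stands on its mat ((((y of bolt_small in the frame of tote between 0.002 and 0.096 m and x of bolt_small in the frame of tote between -0.086 and 0.086 m and z of bolt_small in the frame of tote between -0.005 and 0.05 m) and (y of bolt_large in the frame of tote between 0.002 and 0.096 m and x of bolt_large in the frame of tote between -0.086 and 0.086 m and z of bolt_large in the frame of tote between -0.005 and 0.05 m) and (y of bolt_in_tote in the frame of tote between 0.002 and 0.096 m and x of bolt_in_tote in the frame of tote between -0.086 and 0.086 m and z of bolt_in_tote in the frame of tote between -0.005 and 0.05 m) and (y of spring_blue in the frame of tote between -0.096 and -0.002 m and x of spring_blue in the frame of tote between -0.086 and 0.086 m and z of spring_blue in the frame of tote between -0.005 and 0.05 m) and (y of spring_in_tote in the frame of tote between -0.096 and -0.002 m and x of spring_in_tote in the frame of tote between -0.086 and 0.086 m and z of spring_in_tote in the frame of tote between -0.005 and 0.05 m)) or ((y of bolt_small in the frame of tote between -0.096 and -0.002 m and x of bolt_small in the frame of tote between -0.086 and 0.086 m and z of bolt_small in the frame of tote between -0.005 and 0.05 m) and (y of bolt_large in the frame of tote between -0.096 and -0.002 m and x of bolt_large in the frame of tote between -0.086 and 0.086 m and z of bolt_large in the frame of tote between -0.005 and 0.05 m) and (y of bolt_in_tote in the frame of tote between -0.096 and -0.002 m and x of bolt_in_tote in the frame of tote between -0.086 and 0.086 m and z of bolt_in_tote in the frame of tote between -0.005 and 0.05 m) and (y of spring_blue in the frame of tote between 0.002 and 0.096 m and x of spring_blue in the frame of tote between -0.086 and 0.086 m and z of spring_blue in the frame of tote between -0.005 and 0.05 m) and (y of spring_in_tote in the frame of tote between 0.002 and 0.096 m and x of spring_in_tote in the frame of tote between -0.086 and 0.086 m and z of spring_in_tote in the frame of tote between -0.005 and 0.05 m))) and contact force between each of bolt_small, bolt_large, spring_blue and the fingers below 0.1 N and height (world z) of tote below 0.015 m), for 0.2 s.
2. the tote is held level in the air above its mat with everything sorted in it ((((y of bolt_small in the frame of tote between 0.002 and 0.096 m and x of bolt_small in the frame of tote between -0.086 and 0.086 m and z of bolt_small in the frame of tote between -0.005 and 0.05 m) and (y of bolt_large in the frame of tote between 0.002 and 0.096 m and x of bolt_large in the frame of tote between -0.086 and 0.086 m and z of bolt_large in the frame of tote between -0.005 and 0.05 m) and (y of bolt_in_tote in the frame of tote between 0.002 and 0.096 m and x of bolt_in_tote in the frame of tote between -0.086 and 0.086 m and z of bolt_in_tote in the frame of tote between -0.005 and 0.05 m) and (y of spring_blue in the frame of tote between -0.096 and -0.002 m and x of spring_blue in the frame of tote between -0.086 and 0.086 m and z of spring_blue in the frame of tote between -0.005 and 0.05 m) and (y of spring_in_tote in the frame of tote between -0.096 and -0.002 m and x of spring_in_tote in the frame of tote between -0.086 and 0.086 m and z of spring_in_tote in the frame of tote between -0.005 and 0.05 m)) or ((y of bolt_small in the frame of tote between -0.096 and -0.002 m and x of bolt_small in the frame of tote between -0.086 and 0.086 m and z of bolt_small in the frame of tote between -0.005 and 0.05 m) and (y of bolt_large in the frame of tote between -0.096 and -0.002 m and x of bolt_large in the frame of tote between -0.086 and 0.086 m and z of bolt_large in the frame of tote between -0.005 and 0.05 m) and (y of bolt_in_tote in the frame of tote between -0.096 and -0.002 m and x of bolt_in_tote in the frame of tote between -0.086 and 0.086 m and z of bolt_in_tote in the frame of tote between -0.005 and 0.05 m) and (y of spring_blue in the frame of tote between 0.002 and 0.096 m and x of spring_blue in the frame of tote between -0.086 and 0.086 m and z of spring_blue in the frame of tote between -0.005 and 0.05 m) and (y of spring_in_tote in the frame of tote between 0.002 and 0.096 m and x of spring_in_tote in the frame of tote between -0.086 and 0.086 m and z of spring_in_tote in the frame of tote between -0.005 and 0.05 m))) and height (world z) of tote between 0.1 and 0.25 m and horizontal distance between tote and mat below 0.08 m and angle between tote's own z axis and vertical below 0.14 rad and contact force between tote and the fingers above 2 N), for 0.2 s.
At the end, for the whole second after the job is handed in: Bolts in one compartment, springs in the other (centres inside, under 50 mm above the tote's underside); tote held by the gripper, underside at 100 to 250 mm, within 80 mm sideways of the mat, tilted under 8 degrees, slower than 30 mm/s and 0.25 rad/s (all of step 2 and linear speed of tote below 0.03 m/s and angular speed of tote below 0.25 rad/s); the arm keeps its last pose, push and grip.
It fails at once if a bystander (oil can, release bearing, ball bearing, spanner, chisel or marker) is moved more than 25 mm (distance of any of oil_can, release_bearing, bearing, spanner, chisel, marker from where it was at the start of the episode above 0.025 m).
It also fails if it takes over 72 s, if anything falls off the work surface, if the arm or the gripper's body presses on something with over 40 N, if the wrist force passes 120 N, or if a joint passes its speed limit or range.

ROBOT

A 6-joint arm with a two-finger parallel gripper is mounted at the origin on a cart in front of the work surface, level with it; the furniture and walls round the work are solid. World frame = base frame: x ahead of the robot, y to its left, z up, the work surface at z = 0. Lengths are in m, angles in degrees, forces in N, time in s.
With the tool pointing down it reaches from about 0.25 to 0.725 m from the base axis. Payload 9.7 kg.
Tool frame: the origin (TCP) lies at the very end of the fingers, on their centre line; the grasp point (between the pads) lies 19 mm behind it; z points along the fingers, y is the direction in which the jaws open and shut (so a half turn about z gives the same grasp; the last joint's range is limited). The gripper opens to 85 mm and grips with 20 to 120 N. Pads are 22 mm wide; open, the fingers measure 114 mm over their backs; the gripper's body (76 mm by 85 mm) begins 54 mm behind the grasp point. The pads swing forward as they close: fully open they stand 13 mm farther back than shut.
Start: joints at [68.239, 4.979, 10.078, 95.1, 0, 90], TCP at [0.204, 0.511, 0.231] pointing down, gripper open.
Joint ranges: [-179.16, 179.16], [-48.56, 103.87], [-65.8, 70.77], [-126.05, 130.52], [-82.76, 87.17], [-180, 180]. Speed limits (degrees/s): [127.2, 127.2, 147.25, 180, 180, 180].

INTERFACE

Orientations are given as [roll, pitch, yaw] about the fixed x, y, z axes, in that order (R = Rz(yaw) Ry(pitch) Rx(roll)).
In Python, from workcell import bot gives the robot as it stands.
- The arm moves only by the shell command python3 -m pendant 'ROWS' [FORCE]. ROWS is JSON, a list that holds one entry, the list of rows, each a list of 7 numbers: the shift along the tool's x, y, z in cm, then the turn, a rotation vector about the tool's x, y, z in rad, then the opening in per cent of the stroke, from 0 (shut) to 100 (fully open). In form: [[[dx, dy, dz, ax, ay, az, gripper], ...]]. A call has 1 to 5 rows; each row shifts and turns the pose as measured when the row begins, along the tool's axes as they then stand; what a row does not reach is not made up. A row lasts 1/12 s, in which the tool goes at most 41.7 mm and 7.16 degrees, less where a joint would pass 70% of its speed; a pose out of reach is approached as far as the arm can. A call with a gripper value outside its range is refused whole. The fingers move at their own pace and stop on an object; FORCE is the grip in N (left out, the last holds). Time passes only in rows, so rows that do not move let the fingers close. It gives the time, the measured TCP pose, the force and the opening at its end, in the units of the state.
- bot.get_obs(): the state, without advancing time (a new reading comes with each control period).
- bot.camera(name): name is "scene" or "top" or "wrist"; returns the picture (480x640x3 uint8, red, green, blue); there is no depth.
- bot.get_calibration(name): a dict with "intrinsics" (3x3 intrinsics, pixels), "pose" (4x4, takes a point from camera to world coordinates); the wrist camera has in their place "T_tool_cam" (4x4, takes a point from camera to tool coordinates, whose origin is the TCP and whose axes are the flange's). Camera axes: x right, y down, z forward; pixel columns grow to the right and rows downward; lengths in m; the calibration is good to about 2 mm. A picture is of the moment at which its call begins: read the wrist's pose just before it. get_calibration takes no time and is no camera call.
- bot.job_done(): hands the job in, once; it reports no verdict.
Trained networks look in the newest picture that a camera, given by its name, has taken for a name from the list of things; names that differ only in an ending like _2 or _b are one class to them, and where a whole thing is asked for, a point or a joint stands for the part that bears it (a point fixed in the world has none). Each returns a list of dicts, best first, with "confidence" (0 to 1); they miss things now and then, are a little off and sometimes report something else, mostly with a low value. They report only what shows in the picture. A call takes as long as a camera call.
- bot.masks_of(camera, thing): "pixels" (480x640 bool, what is visible of it) and "extent" ([left, top, right, bottom] in pixels, round what is visible of it).
- bot.mark_of(camera, thing): "uv" ([column, row] in pixels: a listed point, or the origin of a listed thing).
The state is a dict: "time": time; "q": joint angles; "qd": joint speeds; "joint_efforts": joint torques, N m; "ee_pos": TCP position; "tcp_rot": TCP orientation; "wrist_force": force on the tool from outside, world axes, zero at the start; "torque": the same for the moment, N m; "opening": finger opening in m.
Only numpy, scipy, OpenCV 4.12 (cv2) and the standard library are available. Lean on these libraries where they do the work, as an engineer would, in place of code of your own. Each camera call takes 0.05 s, during which the arm holds its last target. There are 200 camera calls.

## Working session

There is one attempt and no reset: what is moved stays moved. The work goes in short steps, Python scripts to look and compute and a shell command to move; the robot and the scene stay as the last step left them, time stands still between calls to the robot, and variables do not carry over. Pictures are saved under pics/ and viewed, about 8 in all and at most 12, crops included, and the job is handed in when it is done.

```bash
mkdir -p pics
cat > h.py <<'E'
import numpy as np, cv2
from workcell import bot
from scipy.spatial.transform import Rotation as R
def snap(cam,fn=None):
    o=bot.get_obs(); im=bot.camera(cam)
    if fn: cv2.imwrite('pics/'+fn,im[:,:,::-1])
    return o,im
def campose(cam,o):
    c=bot.get_calibration(cam); K=np.array(c['intrinsics'])
    if cam!='wrist': return K,np.array(c['pose'])
    T=np.eye(4); T[:3,:3]=R.from_euler('xyz',o['tcp_rot'],degrees=True).as_matrix(); T[:3,3]=o['ee_pos']
    return K,T@np.array(c['T_tool_cam'])
def unproj(cam,o,uv,z):
    K,T=campose(cam,o); uv=np.atleast_2d(np.asarray(uv,float))
    d=(T[:3,:3]@np.linalg.inv(K)@np.c_[uv,np.ones(len(uv))].T).T
    return T[:3,3]+d*((z-T[2,3])/d[:,2])[:,None]
def maskrect(cam,o,thing,z,i=0):
    m=bot.masks_of(cam,thing)
    if not m: return None
    m=m[i]; v,u=np.nonzero(m['pixels']); p=unproj(cam,o,np.c_[u,v],z)[:,:2]
    (c,s,a)=cv2.minAreaRect((p*1000).astype(np.float32))
    b=cv2.boxPoints((c,s,a)); e=[b[1]-b[0],b[2]-b[1]]; e=max(e,key=np.linalg.norm)
    return m['confidence'],np.round(c,1),np.round(sorted(s),1),round(np.degrees(np.arctan2(e[1],e[0]))%180,1)
E
python3 - <<'E'
from h import *
o,_=snap('top','top0.png'); 
print(o['ee_pos'],o['tcp_rot'],o['opening'])
for t,z in [('bolt_small',.011),('bolt_large',.013),('spring_blue',.013),('tote',.035),('bolt_in_tote',.02),('spring_in_tote',.02),('oil_can',.05),('release_bearing',.02),('bearing',.018),('spanner',.008),('chisel',.01),('marker',.01)]:
    print(t,maskrect('top',o,t,z))
for t,z in [('tote_handle',.078),('tote_a',.007),('tote_b',.007),('bolt_small',0),('bolt_large',0),('spring_blue',0),('tote',.003)]:
    print(t,[(round(m['confidence'],2),np.round(m['uv']),np.round(unproj('top',o,m['uv'],z)[0]*1000)) for m in bot.mark_of('top',t)][:3])
K,T=campose('top',o);print(T.round(2).tolist())
print(bot.get_calibration('wrist'))
E
```

```text
[0.20380921 0.51057758 0.23055501] [-1.79919716e+02  8.57969407e-04  1.58241624e+02] 0.08522160432759432
bolt_small (0.55, array([571.7,  73.3]), array([17.5, 57.7]), np.float32(119.3))
bolt_large (0.71, array([525.7, 223.6]), array([21.1, 67.9]), np.float32(119.4))
spring_blue None
tote (0.69, array([ 592. , -157.2]), array([195.5, 203.9]), np.float32(71.0))
bolt_in_tote (0.52, array([ 631.6, -225.9]), array([17. , 52.1]), np.float32(75.3))
spring_in_tote (0.43, array([ 662.8, -131.2]), array([16.9, 35.7]), np.float32(77.3))
oil_can (0.57, array([750.7, 157.3]), array([68.5, 94.6]), np.float32(171.6))
release_bearing (0.92, array([658.6, 216.8]), array([68.3, 79.7]), np.float32(88.7))
bearing (0.55, array([448.8, 383.7]), array([70. , 71.9]), np.float32(62.4))
spanner (0.56, array([742.7,  -1.9]), array([ 23.3, 146. ]), np.float32(90.7))
chisel (0.94, array([371.8, 294.6]), array([ 15.4, 164.7]), np.float32(43.2))
marker (0.97, array([353.3, 403.9]), array([ 20.3, 130.5]), np.float32(95.4))
tote_handle [(0.98, array([425., 222.]), array([ 589., -159.,   78.]))]
tote_a [(0.93, array(
[... 665 characters left out ...]
.,    3.])), (0.57, array([436., 235.]), array([ 566., -198.,    3.]))]
[[-0.02, -1.0, 0.05, 0.49], [-1.0, 0.02, 0.01, 0.07], [-0.01, -0.05, -1.0, 1.2], [0.0, 0.0, 0.0, 1.0]]
{'intrinsics': array([[331.64387221,   0.        , 321.64495747],
       [  0.        , 331.64387221, 249.69872188],
       [  0.        ,   0.        ,   1.        ]]), 'T_tool_cam': array([[-3.91546446e-04, -9.63728580e-01, -2.66884003e-01,
         6.67949578e-02],
       [ 9.99999348e-01, -9.09435109e-05, -1.13870193e-03,
         1.76206087e-03],
       [ 1.07312823e-03, -2.66884275e-01,  9.63727987e-01,
        -1.43127670e-01],
       [ 0.00000000e+00,  0.00000000e+00,  0.00000000e+00,
         1.00000000e+00]])}
```

View pics/top0.png

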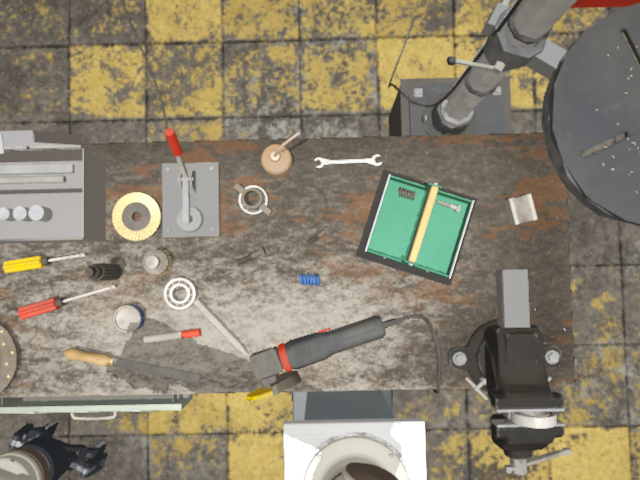

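Top view: the tote's handle runs (413,262)–(433,187), so tote yaw is about -15°. The grey bolt at (450,206) is in the -y compartment and the dark spring at (406,193) is in the +y one. The small bolt is near (315,238), the large bolt near (252,255) and the blue spring at (310,280).

```bash
cat >> h.py <<'E'
def plan(p,yaw,n=None,z=None,start=None):
    """print rows (tool frame) for a straight world move to p(m), yaw(deg), tool down"""
    o=bot.get_obs(); p=np.array(p,float)
    M=R.from_euler('xyz',o['tcp_rot'],degrees=True) if start is None else R.from_euler('xyz',[180,0,start[3]],degrees=True)
    p0=np.array(o['ee_pos']) if start is None else np.array(start[:3])
    G=R.from_euler('xyz',[180,0,yaw],degrees=True); rv=(M.inv()*G).as_rotvec()
    n=n or int(max(np.ceil(np.linalg.norm(p-p0)/.036),np.ceil(np.linalg.norm(rv)/.115),1))
    for k in range(n):
        d=(M*R.from_rotvec(rv*k/n)).inv().apply((p-p0)/n)*100
        print(k+1,np.round(d,2).tolist(),np.round(rv/n,3).tolist())
E
python3 -c "
from h import *
plan([.46,.17,.2],119)"
```

```text
1 [-3.04, -1.85, 0.26] [-0.0, -0.0, 0.057]
2 [-3.14, -1.67, 0.26] [-0.0, -0.0, 0.057]
3 [-3.23, -1.49, 0.26] [-0.0, -0.0, 0.057]
4 [-3.31, -1.3, 0.26] [-0.0, -0.0, 0.057]
5 [-3.37, -1.11, 0.26] [-0.0, -0.0, 0.057]
6 [-3.43, -0.92, 0.26] [-0.0, -0.0, 0.057]
7 [-3.48, -0.72, 0.26] [-0.0, -0.0, 0.057]
8 [-3.51, -0.52, 0.26] [-0.0, -0.0, 0.057]
9 [-3.54, -0.32, 0.26] [-0.0, -0.0, 0.057]
10 [-3.55, -0.12, 0.26] [-0.0, -0.0, 0.057]
11 [-3.55, 0.09, 0.26] [-0.0, -0.0, 0.057]
12 [-3.54, 0.29, 0.26] [-0.0, -0.0, 0.057]
```

```bash
python3 -m pendant '[[[-3.0,-1.9,0.3,0,0,0.057,100],[-3.1,-1.7,0.3,0,0,0.057,100],[-3.2,-1.5,0.3,0,0,0.057,100],[-3.3,-1.3,0.3,0,0,0.057,100],[-3.4,-1.1,0.3,0,0,0.057,60]]]'
python3 -m pendant '[[[-3.4,-0.9,0.3,0,0,0.057,60],[-3.5,-0.7,0.3,0,0,0.057,60],[-3.5,-0.5,0.3,0,0,0.057,60],[-3.5,-0.3,0.3,0,0,0.057,60],[-3.5,-0.1,0.3,0,0,0.057,60]]]'
python3 -m pendant '[[[-3.5,0.1,0.3,0,0,0.057,60],[-3.5,0.3,0.3,0,0,0.057,60],[0,0,0,0,0,0,60]]]'
cat > look.py <<'E'
import sys
from h import *
fn=sys.argv[1]; o,_=snap('wrist',fn)
print(o['time'],o['ee_pos'].round(4),o['tcp_rot'].round(1),round(o['opening'],3),o['wrist_force'].round(1))
for a in sys.argv[2:]:
    t,z=a.split(':'); z=float(z)
    print(t,maskrect('wrist',o,t,z),[(round(m['confidence'],2),np.round(m['uv']),np.round(unproj('wrist',o,m['uv'],0 if 'tote' not in t else z)[0]*1000)) for m in bot.mark_of('wrist',t)][:3])
E
python3 look.py w1.png bolt_small:.018 bolt_large:.022 spring_blue:.018
```

```text
time: 1.42
ee_pos: [0.3092, 0.3681, 0.2144]
tcp_rot: [180.0, -0.1, 141.9]
wrist_force: [0.7, 0.5, 1.0]
opening: 0.0755
time: 1.83
ee_pos: [0.4186, 0.2194, 0.1994]
tcp_rot: [179.8, -0.1, 124.8]
wrist_force: [-0.6, 0.6, 0.2]
opening: 0.0517
time: 2.08
ee_pos: [0.464, 0.1554, 0.1926]
tcp_rot: [179.8, -0.0, 117.5]
wrist_force: [-0.3, 0.0, 0.1]
opening: 0.0514
2.0833 [0.464  0.1554 0.1926] [179.8  -0.  117.5] 0.051 [-0.3  0.   0.1]
bolt_small (0.85, array([568.1,  75.1]), array([19.5, 64.2]), np.float32(128.1)) [(0.89, array([373., 329.]), array([572.,  78.,   0.]))]
bolt_large (0.87, array([524.3, 226.3]), array([25.2, 68.8]), np.float32(117.5)) [(0.75, array([409., 192.]), array([527., 228.,   0.])), (0.48, array([373., 330.]), array([572.,  78.,   0.]))]
spring_blue (0.71, array([473.7,  93.9]), array([24.4, 48.4]), np.float32(86.0)) [(0.97, array([304., 282.]), array([477.,  93.,   0.]))]
```

View pics/w1.png

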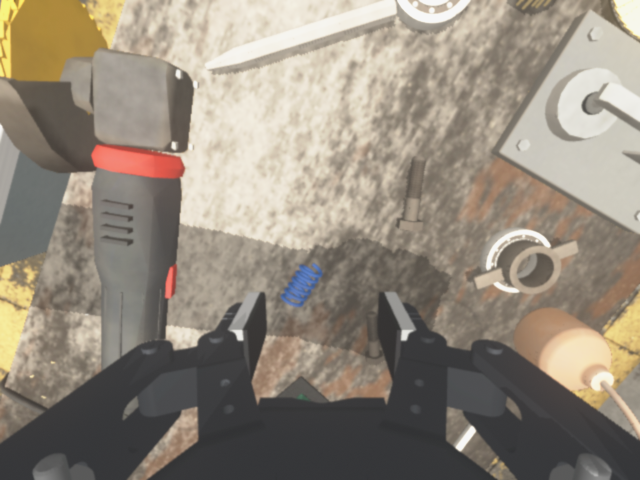

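Wrist view: the large bolt is at (412,192), the blue spring at (302,285) and the small bolt at (373,335), partly behind a finger. The release bearing at (525,260) is clear of the large bolt. I'll take the large bolt first.

```bash
python3 -c "
from h import *
plan([.525,.226,.08],118,5)"
```

```text
1 [0.55, 1.73, 2.28] [0.001, -0.0, 0.0]
2 [0.55, 1.73, 2.28] [0.001, -0.0, 0.0]
3 [0.55, 1.74, 2.28] [0.001, -0.0, 0.0]
4 [0.56, 1.74, 2.28] [0.001, -0.0, 0.0]
5 [0.56, 1.74, 2.28] [0.001, -0.0, 0.0]
```

```bash
python3 -m pendant '[[[0.6,1.8,2.3,0,0,0,60],[0.6,1.7,2.3,0,0,0,60],[0.6,1.7,2.3,0,0,0,60],[0.5,1.7,2.3,0,0,0,60],[0.5,1.7,2.3,0,0,0,60]]]' >/dev/null
python3 -m pendant '[[[0,0,0,0,0,0,60],[0,0,0,0,0,0,60]]]'
python3 look.py w2.png bolt_large:.026
python3 -c "
from h import *
plan([.525,.226,.005],118,3)"
```

```text
time: 3.02
ee_pos: [0.5243, 0.2369, 0.0784]
tcp_rot: [179.3, -0.0, 118.8]
wrist_force: [-0.6, -0.2, 1.1]
opening: 0.0513
3.0167 [0.5243 0.2369 0.0784] [179.3  -0.  118.8] 0.051 [-0.6 -0.2  1.1]
bolt_large (0.75, array([525.1, 229.4]), array([21.6, 72.3]), np.float32(117.4)) [(0.75, array([318., 274.]), array([529., 227.,   0.]))]
1 [-0.3, -0.19, 2.5] [0.005, -0.0, 0.004]
2 [-0.3, -0.18, 2.5] [0.005, -0.0, 0.004]
3 [-0.3, -0.16, 2.5] [0.005, -0.0, 0.004]
```

View pics/w2.png

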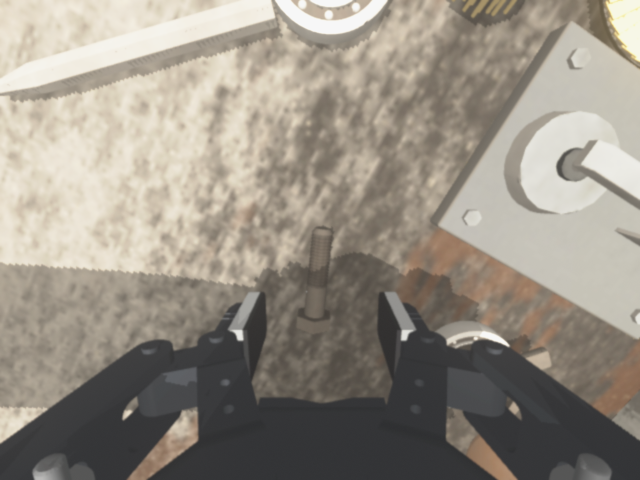

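The bolt sits between the jaws, with its centre at (318,274). Next is descend and grip.

```bash
python3 -m pendant '[[[-0.3,-0.2,2.5,0.005,0,0.005,60],[-0.3,-0.1,2.5,0.005,0,0.005,60],[-0.2,0,2.4,0,0,0,60],[0,0,0,0,0,0,60]]]' 40
python3 -m pendant '[[[0,0,0,0,0,0,0],[0,0,0,0,0,0,0],[0,0,0,0,0,0,0],[0,0,0,0,0,0,0],[0,0,0,0,0,0,0]]]' 40
python3 -m pendant '[[[0,0,-2.5,0,0,0,0],[0,0,-3,0,0,0,0],[0,0,-3,0,0,0,0],[0,0,-3,0,0,0,0],[0,0,0,0,0,0,0]]]' 40
python3 -c "
from h import *
plan([.57,.0,.17],100);
def T(x,y,yaw=-15,c=(.589,-.156)):
    return np.array(c)+R.from_euler('z',yaw,degrees=True).as_matrix()[:2,:2]@[x,y]
print(T(-.03,-.05),T(.012,-.05),T(-.02,.05))"
```

```text
time: 3.5
ee_pos: [0.5293, 0.2286, 0.0123]
tcp_rot: [179.1, 0.1, 118.2]
wrist_force: [-0.8, -0.5, -0.9]
opening: 0.051
time: 3.92
ee_pos: [0.5313, 0.2291, 0.0203]
tcp_rot: [178.6, 0.1, 118.1]
wrist_force: [0.1, 1.4, -1.9]
opening: 0.0211
time: 4.33
ee_pos: [0.5276, 0.2278, 0.1411]
tcp_rot: [178.7, 0.1, 118.2]
wrist_force: [0.9, -0.1, -1.0]
opening: 0.021
1 [-3.16, -0.99, -0.43] [0.003, -0.0, 0.045]
2 [-3.2, -0.85, -0.43] [0.003, -0.0, 0.045]
3 [-3.23, -0.71, -0.42] [0.003, -0.0, 0.045]
4 [-3.26, -0.56, -0.42] [0.003, -0.0, 0.045]
5 [-3.28, -0.41, -0.42] [0.003, -0.0, 0.045]
6 [-3.3, -0.27, -0.42] [0.003, -0.0, 0.045]
7 [-3.31, -0.12, -0.41] [0.003, -0.0, 0.045]
[ 0.54708127 -0.19653172] [ 0.58765016 -0.20740212] [ 0.58262244 -0.10252733]
```

```bash
python3 -c "
from h import *
plan([.56,-.13,.2],75,13)"
```

```text
1 [-2.54, -1.07, -0.47] [0.002, -0.001, 0.058]
2 [-2.6, -0.92, -0.47] [0.002, -0.001, 0.058]
3 [-2.65, -0.77, -0.47] [0.002, -0.001, 0.058]
4 [-2.69, -0.61, -0.47] [0.002, -0.001, 0.058]
5 [-2.72, -0.46, -0.46] [0.002, -0.001, 0.058]
6 [-2.75, -0.3, -0.46] [0.002, -0.001, 0.058]
7 [-2.76, -0.14, -0.46] [0.002, -0.001, 0.058]
8 [-2.76, 0.02, -0.46] [0.002, -0.001, 0.058]
9 [-2.76, 0.18, -0.46] [0.002, -0.001, 0.058]
10 [-2.74, 0.34, -0.45] [0.002, -0.001, 0.058]
11 [-2.72, 0.49, -0.45] [0.002, -0.001, 0.058]
12 [-2.69, 0.65, -0.45] [0.002, -0.001, 0.058]
13 [-2.64, 0.8, -0.45] [0.002, -0.001, 0.058]
```

```bash
python3 -m pendant '[[[-2.5,-1.1,-0.5,0.005,0,0.058,0],[-2.6,-0.9,-0.5,0.005,0,0.058,0],[-2.6,-0.8,-0.5,0.005,0,0.058,0],[-2.7,-0.6,-0.5,0.005,0,0.058,0],[-2.7,-0.5,-0.5,0.005,0,0.058,0]]]' >/dev/null
python3 -m pendant '[[[-2.7,-0.3,-0.5,0,0,0.058,0],[-2.8,-0.1,-0.5,0,0,0.058,0],[-2.8,0,-0.5,0,0,0.058,0],[-2.8,0.2,-0.4,0,0,0.058,0],[-2.7,0.3,-0.4,0,0,0.058,0]]]' >/dev/null
python3 -m pendant '[[[-2.7,0.5,-0.4,0,0,0.058,0],[-2.7,0.6,-0.4,0,0,0.058,0],[-2.6,0.8,-0.4,0,0,0.058,0],[0,0,0,0,0,0,0]]]'
python3 look.py w3.png tote_handle:.087 tote:.04 bolt_in_tote:.02 spring_in_tote:.02 tote_a:.007
```

```text
time: 5.5
ee_pos: [0.5579, -0.1428, 0.2097]
tcp_rot: [179.4, -0.3, 73.2]
wrist_force: [1.2, -0.8, -1.0]
opening: 0.0209
5.5 [ 0.5579 -0.1428  0.2097] [179.4  -0.3  73.2] 0.021 [ 1.2 -0.8 -1. ]
tote_handle (0.73, array([ 591.7, -142.9]), array([168.8, 179.8]), np.float32(160.9)) [(0.81, array([358., 242.]), array([ 590., -150.,   87.])), (0.46, array([413., 184.]), array([ 644., -117.,   87.]))]
tote (0.89, array([ 594., -154.]), array([197.6, 212.5]), np.float32(161.1)) [(0.73, array([350., 180.]), array([ 600., -103.,   40.])), (0.7, array([348., 228.]), array([ 586., -146.,   40.]))]
bolt_in_tote (0.9, array([ 632.3, -223.3]), array([16.6, 52.4]), np.float32(74.6)) [(0.78, array([406., 274.]), array([ 632., -217.,   20.]))]
spring_in_tote (0.84, array([ 662.5, -128.2]), array([20.6, 38. ]), np.float32(73.1)) [(0.94, array([414., 182.]), array([ 662., -125.,   20.])), (0.23, array([351., 226.]), array([ 590., -150.,   20.]))]
tote_a (0.89, array([ 595.7, -162.1]), array([218.5, 234.9]), np.float32(161.1)) [(0.73, array([350., 180.]), array([ 602., -106.,    7.])), (0.7, array([348., 228.]), array([ 587., -153.,    7.]))]
```

View pics/w3.png

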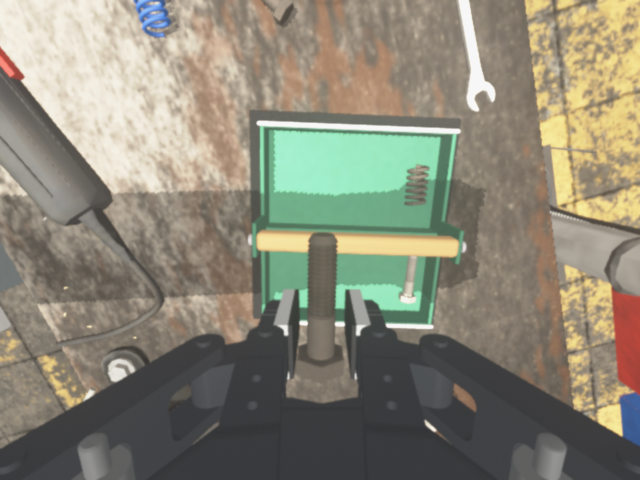

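The bolt is firmly held, running from (322,235) to (320,375). The tote handle runs (257,240)–(460,246) and the rim corners are at (260,123), (459,130) and (434,327). I'll compute the tote pose from these.

```bash
cat > t.py <<'E'
from h import *
o=bot.get_obs()
h=unproj('wrist',o,[(257,240),(460,246)],.082); c=unproj('wrist',o,[(260,124),(459,130),(434,327)],.038)
print(h.round(3),c.round(3)); d=h[1]-h[0]; print('handle',h.mean(0)[:2],np.linalg.norm(d),np.degrees(np.arctan2(d[1],d[0])))
d=c[1]-c[0];print('rim',(c[0]+c[2])[:2]/2,np.linalg.norm(d),np.degrees(np.arctan2(d[1],d[0])),np.linalg.norm(c[2]-c[1]))
E
python3 t.py
python3 - <<'E'
from h import *
c=np.array([.5895,-.153]);M=R.from_euler('z',-16,degrees=True).as_matrix()[:2,:2]
for q in [(-.032,-.053),(.012,-.053),(-.02,.053)]: print(q,c+M@q)
p=c+M@[-.032,-.053]
plan([*p,.12],74,4); print(); plan([*p,.05],74,3,start=[*p,.12,74])
E
```

```text
[[ 0.509 -0.12   0.082]
 [ 0.671 -0.174  0.082]] [[ 0.535 -0.028  0.038]
 [ 0.705 -0.083  0.038]
 [ 0.645 -0.269  0.038]]
handle [ 0.5898864  -0.14684398] 0.17122422532124695 -18.231049967737682
rim [ 0.58992799 -0.14883785] 0.17831934580132847 -17.945250420486488 0.1956825140742251
(-0.032, -0.053) [ 0.54413085 -0.19512647]
(0.012, -0.053) [ 0.58642636 -0.20725452]
(-0.02, 0.053) [ 0.58488355 -0.09654038]
1 [-1.48, 0.06, 2.21] [0.002, -0.002, -0.001]
2 [-1.47, 0.06, 2.22] [0.002, -0.002, -0.001]
3 [-1.47, 0.06, 2.22] [0.002, -0.002, -0.001]
4 [-1.47, 0.07, 2.22] [0.002, -0.002, -0.001]

1 [0.0, -0.0, 2.33] [0.0, 0.0, 0.0]
2 [0.0, -0.0, 2.33] [0.0, 0.0, 0.0]
3 [0.0, -0.0, 2.33] [0.0, 0.0, 0.0]
```

Sizes match (178 and 196 mm): tote centre is about (0.590, -0.150), yaw about -17.5°. I'll place the large bolt at tote (-32, -53) mm.

```bash
python3 -m pendant '[[[-1.3,0.1,2.2,0,0,0.005,0],[-1.3,0.1,2.2,0,0,0.005,0],[-1.3,0.1,2.2,0,0,0.005,0],[-1.2,0.1,2.2,0,0,0,0],[0,0,0,0,0,0,0]]]'
python3 -c "
from h import *
plan([.5436,-.192,.04],72.5,4)"
```

```text
time: 6.47
ee_pos: [0.549, -0.1874, 0.1194]
tcp_rot: [179.2, -0.4, 73.0]
wrist_force: [-1.2, -0.0, -2.6]
opening: 0.0208
1 [-0.16, -0.12, 1.98] [0.003, -0.002, 0.002]
2 [-0.16, -0.12, 1.98] [0.003, -0.002, 0.002]
3 [-0.16, -0.11, 1.98] [0.003, -0.002, 0.002]
4 [-0.15, -0.1, 1.98] [0.003, -0.002, 0.002]
```

```bash
python3 -m pendant '[[[-0.2,-0.2,2,0.003,0,0.002,0],[-0.2,-0.1,2,0.003,0,0.002,0],[-0.2,-0.1,2,0.003,0,0.002,0],[-0.1,-0.1,1.7,0,0,0,0],[0,0,0,0,0,0,0]]]'
python3 -m pendant '[[[0,0,0,0,0,0,45],[0,0,0,0,0,0,45],[0,0,0,0,0,0,45]]]'
python3 -m pendant '[[[0,0,-2,0,0,0,45],[0,0,-3,0,0,0,45],[0,0,-3.5,0,0,0,45],[0,0,-3.5,0,0,0,45],[0,0,-2,0,0,0,60]]]'
python3 -c "
from h import *
plan([.568,.076,.1],120)"
```

```text
time: 6.88
ee_pos: [0.5443, -0.1912, 0.0434]
tcp_rot: [179.6, -0.5, 72.7]
wrist_force: [-0.5, 0.6, -2.5]
opening: 0.0208
time: 7.13
ee_pos: [0.5459, -0.1904, 0.0472]
tcp_rot: [179.4, -0.5, 72.8]
wrist_force: [0.8, -0.3, 0.4]
opening: 0.0385
time: 7.55
ee_pos: [0.5434, -0.1898, 0.1946]
tcp_rot: [179.4, -0.5, 72.8]
wrist_force: [0.9, 0.3, 0.5]
opening: 0.0492
1 [3.25, -0.7, 1.2] [0.002, -0.001, -0.103]
2 [3.31, -0.36, 1.2] [0.002, -0.001, -0.103]
3 [3.33, -0.01, 1.2] [0.002, -0.001, -0.103]
4 [3.31, 0.33, 1.2] [0.002, -0.001, -0.103]
5 [3.26, 0.67, 1.2] [0.002, -0.001, -0.103]
6 [3.18, 1.0, 1.19] [0.002, -0.001, -0.103]
7 [3.06, 1.33, 1.19] [0.002, -0.001, -0.103]
8 [2.91, 1.64, 1.19] [0.002, -0.001, -0.103]
```

```bash
python3 -m pendant '[[[3.3,-0.7,0.8,0.002,0,-0.1,60],[3.3,-0.4,1,0.002,0,-0.1,60],[3.3,0,1.2,0.002,0,-0.1,60],[3.3,0.3,1.2,0.002,0,-0.1,60],[3.3,0.7,1.2,0.002,0,-0.1,60]]]' >/dev/null
python3 -m pendant '[[[3.2,1,1.2,0.002,0,-0.1,60],[3.1,1.3,1.2,0.002,0,-0.1,60],[2.7,1.5,1.2,0,0,-0.1,60],[0,0,0,0,0,0,60],[0,0,0,0,0,0,60]]]'
python3 look.py w4.png bolt_small:.022 spring_blue:.02
```

```text
time: 8.38
ee_pos: [0.578, 0.0852, 0.1298]
tcp_rot: [178.1, 1.1, 120.8]
wrist_force: [0.7, -0.4, 0.5]
opening: 0.0512
8.3833 [0.578  0.0852 0.1298] [178.1   1.1 120.8] 0.051 [ 0.7 -0.4  0.5]
bolt_small (0.68, array([571. ,  77.3]), array([18.5, 58.8]), np.float32(120.4)) [(0.84, array([300., 239.]), array([568.,  78.,   0.])), (0.44, array([172., 474.]), array([ 579., -211.,    0.]))]
spring_blue (0.73, array([475.6,  96.2]), array([25.6, 48. ]), np.float32(86.9)) [(0.83, array([206., 164.]), array([474.,  94.,   0.])), (0.3, array([302., 243.]), array([571.,  76.,   0.]))]
```

View pics/w4.png

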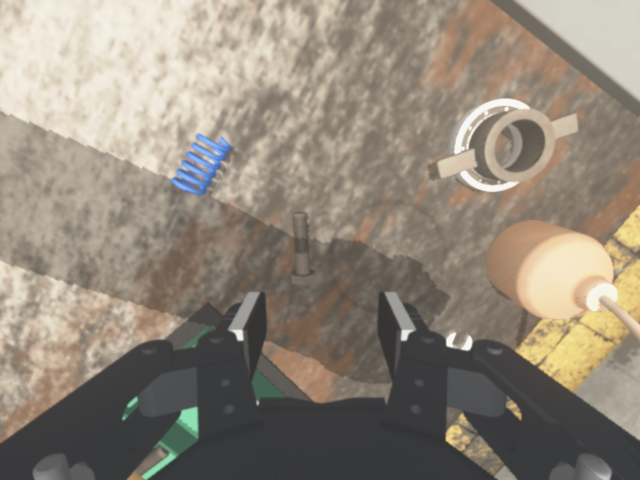

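The small bolt is at (301,246), giving (0.570, 0.077) at 120.5°. The spring is at (203,163).

```bash
python3 -c "
from h import *
plan([.570,.0775,.025],120.5,4)"
```

```text
1 [0.04, -0.32, 2.6] [0.008, 0.005, 0.0]
2 [0.03, -0.3, 2.6] [0.008, 0.005, 0.0]
3 [0.02, -0.28, 2.61] [0.008, 0.005, 0.0]
4 [0.0, -0.26, 2.61] [0.008, 0.005, 0.0]
```

```bash
python3 -m pendant '[[[0,-0.3,2.6,0.008,0.005,0,60],[0,-0.3,2.6,0.008,0.005,0,60],[0,-0.3,2.6,0.008,0.005,0,60],[0,-0.2,2.6,0.008,0.005,0,60]]]'
python3 -c "
from h import *
plan([.570,.0775,.003],120.5,2)"
```

```text
time: 8.97
ee_pos: [0.5767, 0.0732, 0.0318]
tcp_rot: [179.2, 0.3, 120.0]
wrist_force: [0.4, 0.6, -0.3]
opening: 0.0508
1 [0.36, -0.2, 1.43] [0.007, 0.003, -0.004]
2 [0.36, -0.19, 1.44] [0.007, 0.003, -0.004]
```

```bash
python3 -m pendant '[[[0.4,-0.3,1.4,0.007,0.003,-0.004,60],[0.4,-0.2,1.4,0.007,0.003,0,60],[0,0,0.4,0,0,0,60]]]'
python3 -m pendant '[[[0,0,0.2,0,0,0,0],[0,0,0.2,0,0,0,0],[0,0,0.2,0,0,0,0],[0,0,0,0,0,0,0],[0,0,0,0,0,0,0]]]' 40
python3 -m pendant '[[[0,0,-2.5,0,0,0,0],[0,0,-3,0,0,0,0],[0,0,-3.5,0,0,0,0],[0,0,-3.5,0,0,0,0],[0,0,-3,0,0,0,0]]]' 40
python3 - <<'E'
from h import *
c=np.array([.590,-.151]);M=R.from_euler('z',-17.5,degrees=True).as_matrix()[:2,:2]
p=c+M@[.014,-.053]; print(p); plan([*p,.18],72.5)
E
```

```text
time: 9.22
ee_pos: [0.5668, 0.0752, -0.0034]
tcp_rot: [-179.8, -0.2, 120.0]
wrist_force: [-18.7, 2.8, 32.2]
opening: 0.0514
time: 9.63
ee_pos: [0.5724, 0.0755, 0.003]
tcp_rot: [179.3, 0.2, 119.8]
wrist_force: [0.1, 0.7, 0.2]
opening: 0.0185
time: 10.05
ee_pos: [0.5662, 0.0743, 0.1559]
tcp_rot: [-179.9, -0.1, 119.7]
wrist_force: [0.4, 0.4, -0.3]
opening: 0.0184
[ 0.58741463 -0.20575688]
1 [-3.17, -1.51, -0.31] [-0.0, -0.0, 0.103]
2 [-3.31, -1.17, -0.31] [-0.0, -0.0, 0.103]
3 [-3.41, -0.83, -0.31] [-0.0, -0.0, 0.103]
4 [-3.48, -0.47, -0.31] [-0.0, -0.0, 0.103]
5 [-3.51, -0.11, -0.31] [-0.0, -0.0, 0.103]
6 [-3.5, 0.25, -0.3] [-0.0, -0.0, 0.103]
7 [-3.46, 0.61, -0.3] [-0.0, -0.0, 0.103]
8 [-3.38, 0.96, -0.3] [-0.0, -0.0, 0.103]
```

```bash
python3 -m pendant '[[[-3.2,-1.5,-0.4,0,0,0.1,0],[-3.3,-1.2,-0.4,0,0,0.1,0],[-3.4,-0.8,-0.4,0,0,0.1,0],[-3.5,-0.5,-0.3,0,0,0.1,0],[-3.5,-0.1,-0.3,0,0,0.1,0]]]' >/dev/null
python3 -m pendant '[[[-3.5,0.3,-0.3,0,0,0.1,0],[-3.4,0.6,-0.3,0,0,0.1,0],[-2.8,0.9,-0.3,0,0,0.1,0],[0,0,0,0,0,0,0],[0,0,0,0,0,0,0]]]'
python3 look.py w5.png
python3 - <<'E'
from h import *
c=np.array([.590,-.151]);M=R.from_euler('z',-17.5,degrees=True).as_matrix()[:2,:2]
p=c+M@[.014,-.053]; print(p); plan([*p,.05],72.5)
E
```

```text
time: 10.88
ee_pos: [0.5921, -0.2112, 0.1946]
tcp_rot: [179.3, -0.3, 71.8]
wrist_force: [-0.4, 0.4, -0.4]
opening: 0.0183
10.8833 [ 0.5921 -0.2112  0.1946] [179.3  -0.3  71.8] 0.018 [-0.4  0.4 -0.4]
[ 0.58741463 -0.20575688]
1 [0.05, -0.16, 2.89] [0.002, -0.001, -0.002]
2 [0.06, -0.15, 2.89] [0.002, -0.001, -0.002]
3 [0.06, -0.14, 2.89] [0.002, -0.001, -0.002]
4 [0.06, -0.13, 2.89] [0.002, -0.001, -0.002]
5 [0.07, -0.13, 2.89] [0.002, -0.001, -0.002]
```

View pics/w5.png

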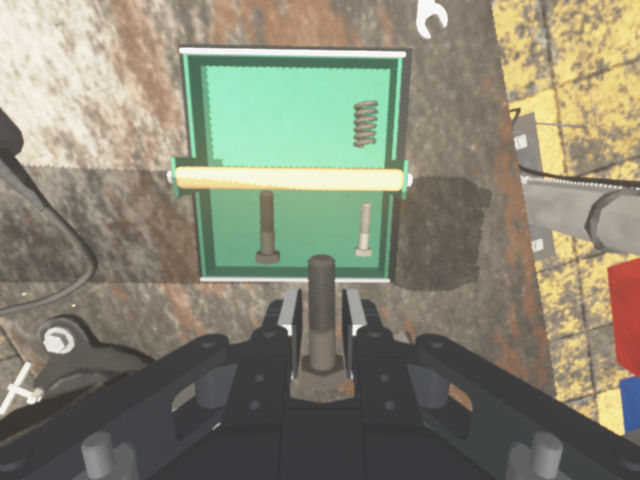

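The large bolt lies in the lower compartment at (267,228), beside the grey bolt at (365,230), and the small bolt is held at (320,315). The handle runs (175,178)–(405,181), with rim corners at (181,50), (407,54) and (392,281).

```bash
sed -i 's/(257,240),(460,246)/(173,178),(407,181)/; s/(260,124),(459,130),(434,327)/(182,50),(408,54),(392,281)/' t.py; python3 t.py; python3 -c "
from h import *
o=bot.get_obs();print(unproj('wrist',o,[(267,228),(365,230)],.02).round(3))"
```

```text
[[ 0.505 -0.124  0.082]
 [ 0.672 -0.182  0.082]] [[ 0.536 -0.031  0.038]
 [ 0.708 -0.09   0.038]
 [ 0.645 -0.275  0.038]]
handle [ 0.58870229 -0.15316283] 0.17662362674724771 -18.997775321852348
rim [ 0.5906429 -0.1533718] 0.18200719399544907 -18.954054178787974 0.19561782581525358
[[ 0.545 -0.191  0.02 ]
 [ 0.636 -0.223  0.02 ]]
```

```bash
python3 -m pendant '[[[0,-0.1,3,0.003,0,0,0],[0.1,-0.1,3,0.003,0,0,0],[0.1,-0.1,3,0.003,0,0,0],[0.1,-0.1,3,0,0,0,0],[0.1,0,3,0,0,0,0]]]'
python3 -m pendant '[[[0,-0.1,1.2,0,0,0,0],[0,0,0.3,0,0,0,0]]]'
python3 -c "
from h import *
plan([.590,-.207,.03],72.5,1)"
```

```text
time: 11.35
ee_pos: [0.5952, -0.2023, 0.0482]
tcp_rot: [179.0, -0.3, 72.3]
wrist_force: [1.2, -0.2, -0.2]
opening: 0.0188
time: 11.52
ee_pos: [0.5913, -0.1979, 0.0257]
tcp_rot: [179.6, -0.4, 72.6]
wrist_force: [0.6, 0.0, -0.6]
opening: 0.0183
1 [-0.91, 0.16, -0.43] [0.008, -0.006, 0.002]
```

```bash
python3 -m pendant '[[[-0.8,0.1,0,0.006,0,0,0],[0,0,0,0,0,0,0],[0,0,0,0,0,0,40],[0,0,0,0,0,0,40],[0,0,0,0,0,0,40]]]'
python3 -m pendant '[[[0,0,-2,0,0,0,40],[0,0,-3,0,0,0,40],[0,0,-3.5,0,0,0,40],[0,0,-3.5,0,0,0,40],[0,0,-2,0,0,0,60]]]'
python3 -c "
from h import *
plan([.475,.095,.1],87,9)"
```

```text
time: 11.93
ee_pos: [0.5912, -0.2046, 0.0291]
tcp_rot: [179.8, -0.4, 72.9]
wrist_force: [-0.0, 0.4, -0.7]
opening: 0.0339
time: 12.35
ee_pos: [0.5887, -0.2049, 0.1729]
tcp_rot: [180.0, -0.4, 72.9]
wrist_force: [0.5, 0.4, 1.1]
opening: 0.0449
1 [2.81, -2.19, 0.83] [0.0, -0.001, -0.027]
2 [2.87, -2.11, 0.83] [0.0, -0.001, -0.027]
3 [2.92, -2.03, 0.82] [0.0, -0.001, -0.027]
4 [2.98, -1.95, 0.82] [0.0, -0.001, -0.027]
5 [3.03, -1.87, 0.82] [0.0, -0.001, -0.027]
6 [3.08, -1.78, 0.82] [0.0, -0.001, -0.027]
7 [3.13, -1.7, 0.82] [0.0, -0.001, -0.027]
8 [3.18, -1.61, 0.81] [0.0, -0.001, -0.027]
9 [3.22, -1.53, 0.81] [0.0, -0.001, -0.027]
```

```bash
python3 -m pendant '[[[2.8,-2.2,0.2,0,0,-0.027,60],[2.9,-2.1,0.5,0,0,-0.027,60],[2.9,-2,0.8,0,0,-0.027,60],[3,-2,0.8,0,0,-0.027,60],[3,-1.9,0.8,0,0,-0.027,60]]]' >/dev/null
python3 -m pendant '[[[3.1,-1.8,0.8,0,0,-0.027,60],[3.1,-1.7,0.8,0,0,-0.027,60],[3.2,-1.6,0.8,0,0,-0.027,60],[2.4,-1.2,0.8,0,0,-0.027,60],[0,0,0,0,0,0,60]]]'
python3 -m pendant '[[[0,0,0,0,0,0,60]]]' >/dev/null
python3 look.py w6.png spring_blue:.023
python3 -c "
from h import *
plan([.475,.0955,.03],87,4)"
```

```text
time: 13.18
ee_pos: [0.4811, 0.0942, 0.1249]
tcp_rot: [177.9, -0.3, 87.1]
wrist_force: [-0.2, -0.4, -0.2]
opening: 0.051
13.2667 [0.481  0.0953 0.1259] [177.8  -0.3  87.2] 0.051 [ 0.3 -1.4  0.2]
spring_blue (0.77, array([474.1,  97.6]), array([24.3, 47.9]), np.float32(85.8)) [(0.76, array([306., 246.]), array([474.,  94.,   0.]))]
1 [0.02, -0.26, 2.39] [0.009, -0.001, 0.0]
2 [0.03, -0.24, 2.39] [0.009, -0.001, 0.0]
3 [0.03, -0.22, 2.39] [0.009, -0.001, 0.0]
4 [0.03, -0.19, 2.39] [0.009, -0.001, 0.0]
```

View pics/w6.png

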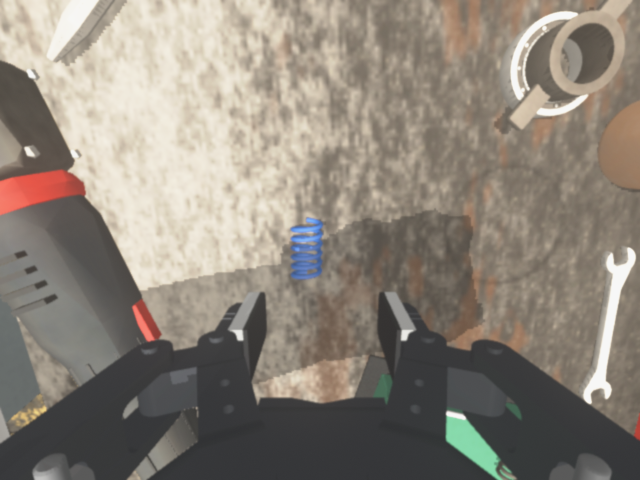

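The spring is at (307,248), straight ahead between the jaws, and the grinder is clear.

```bash
python3 -m pendant '[[[0,-0.3,2.4,0.009,0,0,60],[0,-0.3,2.4,0.009,0,0,60],[0,-0.2,2.4,0.009,0,0,60],[0,-0.2,2.4,0.009,0,0,60]]]'
python3 -c "
from h import *
plan([.474,.0955,.006],87,1)"
```

```text
time: 13.75
ee_pos: [0.4812, 0.0912, 0.0346]
tcp_rot: [179.1, -0.4, 86.6]
wrist_force: [-0.4, -0.3, -0.6]
opening: 0.051
1 [0.37, -0.79, 2.86] [0.015, -0.007, -0.007]
```

```bash
python3 -m pendant '[[[0.2,-0.4,1.2,0.007,0,0,60],[0.2,-0.4,1.1,0.007,0,0,60],[0,0,0.2,0,0,0,60]]]'
python3 -m pendant '[[[0,0,0.2,0,0,0,0],[0,0,0.2,0,0,0,0],[0,0,0.1,0,0,0,0],[0,0,0,0,0,0,0],[0,0,0,0,0,0,0]]]' 30
python3 -m pendant '[[[0,0,-2.5,0,0,0,0],[0,0,-3,0,0,0,0],[0,0,-3.5,0,0,0,0],[0,0,-3.5,0,0,0,0],[0,0,-3.5,0,0,0,0]]]' 30
python3 - <<'E'
from h import *
c=np.array([.590,-.153]);M=R.from_euler('z',-18.5,degrees=True).as_matrix()[:2,:2]
p=c+M@[-.02,.053]; print(p); plan([*p,.17],72)
E
```

```text
time: 14.0
ee_pos: [0.4724, 0.0929, 0.005]
tcp_rot: [-179.7, -0.3, 86.2]
wrist_force: [0.5, 1.2, -0.6]
opening: 0.0511
time: 14.42
ee_pos: [0.4749, 0.0927, 0.0032]
tcp_rot: [-180.0, -0.4, 86.2]
wrist_force: [0.8, -0.8, -0.1]
opening: 0.0253
time: 14.83
ee_pos: [0.4711, 0.0911, 0.163]
tcp_rot: [-179.4, -0.2, 86.2]
wrist_force: [0.9, -0.4, -0.0]
opening: 0.0255
[ 0.58785067 -0.09639275]
1 [-2.56, 1.84, -0.13] [-0.002, -0.0, 0.035]
2 [-2.5, 1.93, -0.13] [-0.002, -0.0, 0.035]
3 [-2.43, 2.02, -0.12] [-0.002, -0.0, 0.035]
4 [-2.35, 2.1, -0.12] [-0.002, -0.0, 0.035]
5 [-2.28, 2.18, -0.11] [-0.002, -0.0, 0.035]
6 [-2.2, 2.26, -0.11] [-0.002, -0.0, 0.035]
7 [-2.12, 2.34, -0.1] [-0.002, -0.0, 0.035]
```

```bash
python3 -m pendant '[[[-2.6,1.8,-0.1,-0.002,0,0.035,0],[-2.5,1.9,-0.1,-0.002,0,0.035,0],[-2.4,2,-0.1,-0.002,0,0.035,0],[-2.4,2.1,-0.1,0,0,0.035,0],[-2.3,2.2,-0.1,0,0,0.035,0]]]' >/dev/null
python3 -m pendant '[[[-2.2,2.3,-0.1,0,0,0.035,0],[-1.5,1.7,0,0,0,0.035,0],[0,0,0,0,0,0,0],[0,0,0,0,0,0,0]]]'
python3 -c "
from h import *
plan([.588,-.0964,.032],72,5)"
```

```text
time: 15.58
ee_pos: [0.5931, -0.097, 0.1853]
tcp_rot: [178.9, -0.7, 71.8]
wrist_force: [-0.9, 0.2, 0.8]
opening: 0.0252
1 [-0.06, -0.16, 3.06] [0.004, -0.002, -0.001]
2 [-0.05, -0.15, 3.06] [0.004, -0.002, -0.001]
3 [-0.04, -0.14, 3.06] [0.004, -0.002, -0.001]
4 [-0.04, -0.12, 3.06] [0.004, -0.002, -0.001]
5 [-0.03, -0.11, 3.06] [0.004, -0.002, -0.001]
```

```bash
python3 -m pendant '[[[-0.1,-0.2,3,0.004,0,0,0],[-0.1,-0.2,3,0.004,0,0,0],[-0.1,-0.1,3,0.004,0,0,0],[-0.1,-0.1,3,0,0,0,0],[-0.1,-0.1,2.4,0,0,0,0]]]'
python3 -m pendant '[[[0,0,0.3,0,0,0,0],[0,0,0,0,0,0,0]]]'
```

```text
time: 16.0
ee_pos: [0.5907, -0.0963, 0.0451]
tcp_rot: [178.8, -0.8, 72.1]
wrist_force: [0.4, 0.0, 0.2]
opening: 0.0255
time: 16.17
ee_pos: [0.5871, -0.0941, 0.0373]
tcp_rot: [179.2, -0.8, 72.2]
wrist_force: [0.4, 0.0, 0.7]
opening: 0.0253
```

```bash
python3 -m pendant '[[[-0.1,0,0.9,0,0,0,0],[0,0,0.2,0,0,0,0],[0,0,0,0,0,0,50],[0,0,0,0,0,0,50],[0,0,0,0,0,0,50]]]'
python3 -m pendant '[[[0,0,-2,0,0,0,50],[0,0,-3,0,0,0,50],[0,0,-3.5,0,0,0,50],[0,0,-3.5,0,0,0,50],[0,0,-2.5,0,0,0,60]]]'
python3 -m pendant '[[[2,0,-1,0,0,0,60],[2,0,-1,0,0,0,60],[0,0,0,0,0,0,60],[0,0,0,0,0,0,60]]]'
python3 look.py w7.png spring_blue:.02 bolt_small:.02 bolt_large:.02 bolt_in_tote:.015 spring_in_tote:.02
```

```text
time: 16.58
ee_pos: [0.5898, -0.0941, 0.032]
tcp_rot: [178.8, -0.8, 72.4]
wrist_force: [-0.1, 0.3, -0.0]
opening: 0.0426
time: 17.0
ee_pos: [0.5838, -0.0949, 0.179]
tcp_rot: [179.2, -0.8, 72.3]
wrist_force: [1.0, -0.7, 1.6]
opening: 0.0511
time: 17.33
ee_pos: [0.5989, -0.0572, 0.2126]
tcp_rot: [178.3, -1.0, 72.2]
wrist_force: [0.2, 0.5, 0.4]
opening: 0.0513
17.3333 [ 0.5989 -0.0572  0.2126] [178.3  -1.   72.2] 0.051 [0.2 0.5 0.4]
spring_blue (0.87, array([588.8, -92.3]), array([25.1, 52. ]), np.float32(75.4)) [(0.87, array([316., 259.]), array([588., -93.,   0.]))]
bolt_small (0.75, array([ 587.4, -205.5]), array([18.7, 63.4]), np.float32(73.6)) [(0.76, array([347., 342.]), array([ 592., -203.,    0.]))]
bolt_large (0.77, array([ 543.3, -192.7]), array([23.4, 79.9]), np.float32(71.9)) [(0.67, array([306., 347.]), array([ 543., -193.,    0.]))]
bolt_in_tote (0.63, array([ 623.6, -244.5]), array([ 8.6, 17.3]), np.float32(91.1)) []
spring_in_tote (0.77, array([ 663.4, -127.4]), array([21.5, 42. ]), np.float32(72.4)) []
```

View pics/w7.png

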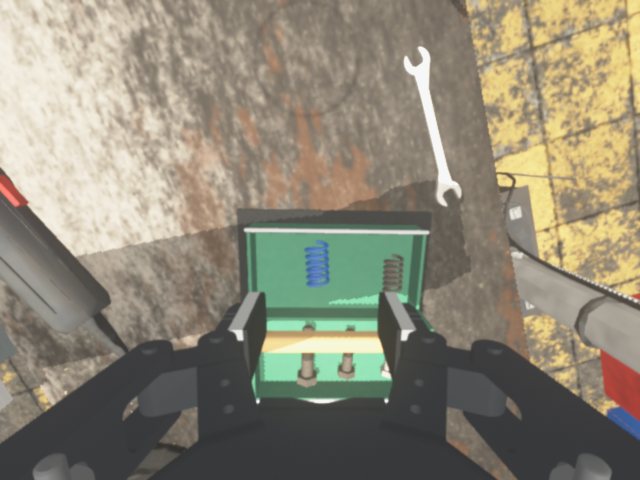

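All three pieces lie correctly: the blue spring at (317,264) with the dark spring, and the bolts at (308,360) and (347,352) with the grey bolt. Next is the handle.

```bash
python3 -c "
from h import *
print(bot.get_obs()['q'].round(1))
for y in (161.5,-18.5): plan([.5895,-.153,.2],y)"
```

```text
[ -5.8   9.9  13.2  91.6   0.6 102.1]
1 [-0.67, 0.15, 0.07] [0.002, 0.001, -0.111]
2 [-0.68, 0.07, 0.07] [0.002, 0.001, -0.111]
3 [-0.68, -0.0, 0.07] [0.002, 0.001, -0.111]
4 [-0.68, -0.08, 0.07] [0.002, 0.001, -0.111]
5 [-0.67, -0.15, 0.07] [0.002, 0.001, -0.111]
6 [-0.65, -0.23, 0.07] [0.002, 0.001, -0.111]
7 [-0.62, -0.3, 0.07] [0.002, 0.001, -0.111]
8 [-0.58, -0.36, 0.07] [0.002, 0.001, -0.111]
9 [-0.54, -0.43, 0.07] [0.002, 0.001, -0.111]
10 [-0.48, -0.48, 0.07] [0.002, 0.001, -0.111]
11 [-0.43, -0.53, 0.07] [0.002, 0.001, -0.111]
12 [-0.37, -0.58, 0.08] [0.002, 0.001, -0.111]
13 [-0.3, -0.61, 0.08] [0.002, 0.001, -0.111]
14 [-0.23, -0.64, 0.08] [0.002, 0.001, -0.111]
1 [-0.67, 0.15, 0.07] [0.001, -0.002, 0.113]
2 [-0.65, 0.22, 0.07] [0.001, -0.002, 0.113]
3 [-0.62, 0.29, 0.08] [0.001, -0.002, 0.113]
4 [-0.58, 0.36, 0.08] [0.001, -0.002, 0.113]
5 [-0.54, 0.42, 0.08] [0.001, -0.002, 0.113]
6 [-0.48, 0.48, 0.08] [0.001, -0.002, 0.113]
7 [-0.43, 0.53, 0.08] [0.001, -0.002, 0.113]
8 [-0.36, 0.58, 0.08] [0.001, -0.002, 0.113]
9 [-0.3, 0.62, 0.08] [0.001, -0.002, 0.113]
10 [-0.22, 0.65, 0.08] [0.001, -0.002, 0.113]
11 [-0.15, 0.67, 0.08] [0.001, -0.002, 0.113]
12 [-0.07, 0.68, 0.08] [0.001, -0.002, 0.113]
13 [0.0, 0.68, 0.08] [0.001, -0.002, 0.113]
14 [0.08, 0.68, 0.08] [0.001, -0.002, 0.113]
```

```bash
python3 -m pendant '[[[-0.7,0.1,0.1,0.002,0,-0.111,60],[-0.7,0.1,0.1,0.002,0,-0.111,60],[-0.7,0,0.1,0.002,0,-0.111,60],[-0.7,-0.1,0.1,0.002,0,-0.111,60],[-0.7,-0.1,0.1,0.002,0,-0.111,60]]]' >/dev/null
python3 -m pendant '[[[-0.7,-0.2,0.1,0.002,0,-0.111,60],[-0.6,-0.3,0.1,0.002,0,-0.111,60],[-0.6,-0.4,0.1,0.002,0,-0.111,60],[-0.5,-0.4,0.1,0.002,0,-0.111,60],[-0.5,-0.5,0.1,0.002,0,-0.111,60]]]' >/dev/null
python3 -m pendant '[[[-0.4,-0.5,0.1,0,0,-0.111,60],[-0.4,-0.6,0.1,0,0,-0.111,60],[-0.3,-0.6,0.1,0,0,-0.111,60],[-0.2,-0.5,0.1,0,0,-0.1,60],[0,0,0,0,0,0,60]]]'
python3 -m pendant '[[[0,0,0,0,0,0,60],[0,0,0,0,0,0,60]]]'
python3 look.py w8.png
python3 -c "
from h import *
plan([.5895,-.153,.12],161.5,4)"
```

```text
time: 19.13
ee_pos: [0.592, -0.1579, 0.1943]
tcp_rot: [179.7, 0.6, 165.0]
wrist_force: [-0.3, 0.9, -0.3]
opening: 0.0512
time: 19.3
ee_pos: [0.5918, -0.1579, 0.1941]
tcp_rot: [179.7, 0.5, 164.6]
wrist_force: [-0.6, 0.5, 0.3]
opening: 0.0514
19.3 [ 0.5918 -0.1579  0.1941] [179.7   0.5 164.6] 0.051 [-0.6  0.5  0.3]
1 [0.11, 0.09, 1.85] [0.001, 0.002, 0.014]
2 [0.1, 0.09, 1.85] [0.001, 0.002, 0.014]
3 [0.1, 0.09, 1.86] [0.001, 0.002, 0.014]
4 [0.1, 0.09, 1.86] [0.001, 0.002, 0.014]
```

View pics/w8.png

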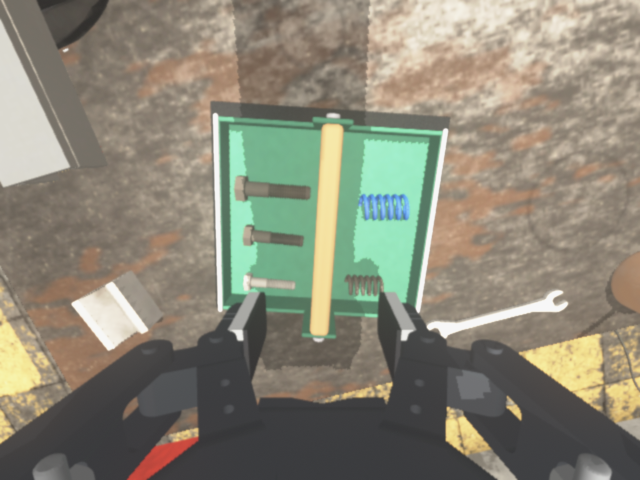

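All pieces are sorted, and the handle runs (332,123)–(319,333).

```bash
python3 -c "
from h import *
o=bot.get_obs();h=unproj('wrist',o,[(332,121),(319,335)],.087);d=h[1]-h[0]
print(h,h.mean(0),np.linalg.norm(d),np.degrees(np.arctan2(d[1],d[0])))
plan([*h.mean(0)[:2],.12],180+np.degrees(np.arctan2(d[1],d[0])),4)"
```

```text
[[ 0.50689756 -0.12482641  0.087     ]
 [ 0.66766827 -0.17908331  0.087     ]] [ 0.58728292 -0.15195486  0.087     ] 0.16967920923225419 -18.648512075114343
1 [0.17, 0.1, 1.85] [0.001, 0.002, 0.014]
2 [0.16, 0.1, 1.85] [0.001, 0.002, 0.014]
3 [0.16, 0.1, 1.85] [0.001, 0.002, 0.014]
4 [0.16, 0.1, 1.86] [0.001, 0.002, 0.014]
```

```bash
python3 -m pendant '[[[0.2,0.1,1.9,0,0.002,0.014,60],[0.2,0.1,1.9,0,0.002,0.014,60],[0.1,0.1,1.9,0,0.002,0.014,60],[0.1,0.1,1.8,0,0.002,0.014,60],[0,0,0,0,0,0,60]]]'
python3 -c "
from h import *
plan([.589,-.1525,.06],161.4,4)"
```

```text
time: 19.77
ee_pos: [0.5889, -0.1504, 0.1187]
tcp_rot: [179.7, 0.3, 160.7]
wrist_force: [-0.8, -0.3, -0.5]
opening: 0.0514
1 [-0.01, -0.06, 1.47] [0.001, 0.001, -0.003]
2 [-0.01, -0.06, 1.47] [0.001, 0.001, -0.003]
3 [-0.02, -0.05, 1.47] [0.001, 0.001, -0.003]
4 [-0.02, -0.05, 1.47] [0.001, 0.001, -0.003]
```

```bash
python3 -m pendant '[[[0,-0.1,1.5,0,0.002,-0.003,60],[0,-0.1,1.5,0,0.002,-0.003,60],[0,0,1.5,0,0,-0.003,60],[0,0,1.2,0,0,-0.003,60],[0,0,0,0,0,0,60]]]'
python3 -c "
from h import *
plan([.589,-.1525,.06],161.4,1)"
```

```text
time: 20.18
ee_pos: [0.5898, -0.1512, 0.0621]
tcp_rot: [179.6, 0.2, 161.2]
wrist_force: [0.1, -0.1, -1.0]
opening: 0.0515
1 [0.03, -0.15, 0.21] [0.006, 0.004, -0.003]
```

```bash
python3 -m pendant '[[[0,-0.1,0.3,0.004,0.003,0,60],[0,0,0.1,0,0,0,0],[0,0,0,0,0,0,0],[0,0,0,0,0,0,0],[0,0,0,0,0,0,0]]]' 100
python3 -m pendant '[[[0,0,0,0,0,0,0],[0,0,0,0,0,0,0],[0,0,0,0,0,0,0]]]' 100
```

```text
time: 20.6
ee_pos: [0.5903, -0.1525, 0.0603]
tcp_rot: [179.9, 0.2, 161.2]
wrist_force: [0.3, 0.2, -4.8]
opening: 0.0141
time: 20.85
ee_pos: [0.5903, -0.1524, 0.0602]
tcp_rot: [179.9, 0.2, 161.2]
wrist_force: [-0.7, -0.2, -1.7]
opening: 0.0147
```

```bash
python3 -m pendant '[[[0,0,-0.5,0,0,0,0],[0,0,-0.7,0,0,0,0],[0,0,-1,0,0,0,0],[0,0,-1,0,0,0,0],[0,0,-1,0,0,0,0]]]' 100
python3 -m pendant '[[[0,0,-1.2,0,0,0,0],[0,0,-1.2,0,0,0,0],[0,0,-1.2,0,0,0,0],[0,0,-1.2,0,0,0,0],[0,0,-1.2,0,0,0,0]]]'
python3 -m pendant '[[[0,0,-1.2,0,0,0,0],[0,0,-1.2,0,0,0,0],[0,0,-1.2,0,0,0,0],[0,0,-1,0,0,0,0],[0,0,-0.6,0,0,0,0]]]'
python3 -c "
from h import *
plan([.590,-.152,.21],161.4,2)"
```

```text
time: 21.27
ee_pos: [0.588, -0.1518, 0.102]
tcp_rot: [179.9, -0.3, 161.2]
wrist_force: [-0.3, 0.4, -7.6]
opening: 0.0143
time: 21.68
ee_pos: [0.5883, -0.1521, 0.17]
tcp_rot: [179.9, -0.1, 161.2]
wrist_force: [-0.3, 0.6, -6.7]
opening: 0.0146
time: 22.1
ee_pos: [0.5886, -0.1523, 0.2326]
tcp_rot: [179.8, 0.3, 161.2]
wrist_force: [1.2, -0.2, -6.8]
opening: 0.0144
1 [-0.05, 0.03, 1.13] [0.001, 0.003, -0.002]
2 [-0.06, 0.03, 1.13] [0.001, 0.003, -0.002]
```

```bash
python3 -m pendant '[[[0,0,0.6,0,0,0,0],[0,0,0.6,0,0,0,0],[0,0,0.6,0,0,0,0],[0,0,0,0,0,0,0],[0,0,0,0,0,0,0]]]'
python3 -m pendant '[[[0,0,0,0,0,0,0],[0,0,0,0,0,0,0],[0,0,0,0,0,0,0],[0,0,0,0,0,0,0],[0,0,0,0,0,0,0]]]'
python3 - <<'E'
from h import *
o,a=snap('wrist'); _,b=snap('scene'); im=np.hstack([cv2.resize(a,(400,300)),cv2.resize(b,(400,300))])
cv2.imwrite('pics/w9.png',im[:,:,::-1]); print(o['ee_pos'],o['tcp_rot'],o['wrist_force'],o['torque'],abs(o['qd']).max())
E
```

```text
time: 22.52
ee_pos: [0.5888, -0.1523, 0.214]
tcp_rot: [179.8, 0.4, 161.2]
wrist_force: [-0.4, 0.1, -6.1]
opening: 0.0144
time: 22.93
ee_pos: [0.5881, -0.1521, 0.212]
tcp_rot: [179.8, 0.2, 161.2]
wrist_force: [0.7, -0.8, -6.1]
opening: 0.0145
[ 0.58809852 -0.15208911  0.21201365] [179.84763996   0.21264472 161.17477113] [ 0.74360082 -0.83051383 -6.14443298] [ 0.04955092 -0.03343457 -0.00897061] 0.2576587734921661
```

View pics/w9.png

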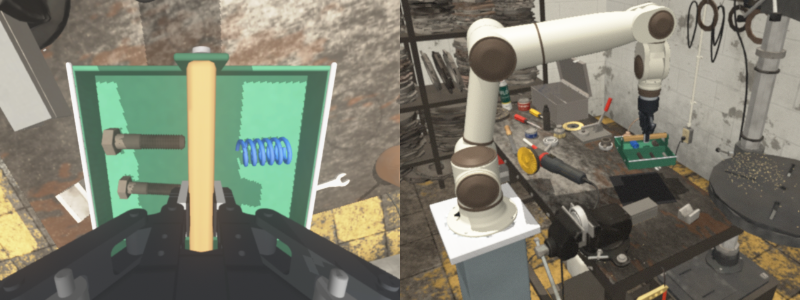

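The wrist half shows the handle held at (200,150), both dark bolts on one side at (145,140) and (145,185), and the blue spring on the other at (265,150). The scene half shows the tote at (645,150), level above its bare mat at (640,190).

```bash
python3 -c "
from workcell import bot
bot.job_done(); o=bot.get_obs(); print(o['time'],o['ee_pos'],o['wrist_force'])"
```

```text
the job is handed in; nothing more can be done
the job is handed in; nothing more can be done
```

I put both dark bolts in the compartment with the grey bolt and the blue spring in the one with the dark spring. I then gripped the tote by the middle of its handle at 100 N, lifted it straight up, and handed the job in at about 23 s while still holding it.

**Last checks:**
- **Height:** the tote's underside was at about 0.155 m, roughly 15 cm above the mat.
- **Position and tilt:** the hand moved about 2 mm sideways during the lift and was within 0.3° of vertical. The tote itself looks level in the picture.
- **Load and steadiness:** the wrist carried about 6 N, and the joints were moving at 0.26°/s at most.
- **Contents:** the final picture showed the two dark bolts and the blue spring on their own sides of the handle. The grey bolt and dark spring were hidden behind the gripper, but both were in place just before the lift.

**What went less than perfectly:**
- **Fingertip contact:** the fingertips touched the bench at about 32 N while reaching for the small bolt. The gripper's body did not press on anything.
- **Tote position:** the first top and wrist camera estimates differed by up to about 8 mm. Later wrist views settled it at about (0.589, -0.153) m, and I used that for the handle.
- **Bystanders:** I did not measure them afterwards. None of the moves went close to them.

The robot gave no verdict after hand-in.

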